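# Lock the swing arm of a cup stand with its quick-release pin

### The job

Take the quick-release pin out of its parking block with its thumb button held in, and use it to lock the swing arm of the cup stand: put the pin through the hole in the arm, bring the arm round until that hole lines up with the hidden one in the plate below, and push the pin fully home, gently and without forcing it. Then let go so that the button springs out and the pin stays locked upright, and leave everything else on the bench where it is.

Things in the scene. Friction and masses are not known exactly. Their poses are not given: they have to be found in the camera images.
- pin_grip (a point): Centre of the head of the quick-release pin, where to grasp it, 28 mm above its collar's underside. Dark steel head 22 mm (pin x) by 20 mm (pin y), its top 15 mm above this point. A black spring button (14 mm wide, 16 tall) stands 5 mm out of its +y face here: squeeze across pin y, 25 mm over head and button, 21 mm with the button fully in. z is up, away from the nose.
- pin: The same pin (0.13 kg); origin at the centre of the underside of its round collar (28 mm across). Below it a 12 mm steel shank runs 36 mm down, the last 3 mm tapered to 6 mm. A locking ball, 23.5 to 28.5 mm below the collar, stands 3 mm out of the shank on its +y side (the button's) unless the button is held in; it does not yield to pushing. Press it lightly: 5 to 10 N is ample.
- pin_button (a joint): Travel of the thumb button in m: 0 out (locking ball out), 0.004 fully in (ball inside the shank). Its spring takes 4 N to start and 8 N fully in; it springs out when let go.
- holder: Parking block, grey, 60 x 60 x 45 mm, fixed; origin at the centre of its underside. The pin stands in its wide upright hole (21 mm, right through), collar on the block's top; pin and block have the same yaw.
- stand: Cup stand, fixed; origin on the bench at the foot of its vertical pivot. A steel plate (50 x 176 mm, 10 thick, top 60 mm up) lies under the whole swing of the arm's hole. It has one through hole, 13.5 mm, 120 mm from the pivot like the arm's, clamped anywhere between the arm's joint values -0.08 and 0.08: find it by feel (or see it while the arm is clear). 40 mm free below the plate.
- swing_arm (a joint): Angle of the swing arm in rad about the stand's pivot, -0.45 to 0.45, counter-clockwise from above. At 0 its hole lies 120 mm from the pivot in the stand's -x direction. It swings with a little friction (under 1.5 N at the hole) and stays where left; the pin moved sideways in the arm's hole carries it along.
- link_hole (a point): Centre of the mouth of the through hole (13.5 mm, chamfered) in the swing arm, on the arm's top, 71 mm above the bench. The aluminium arm is 36 mm wide and 10 mm thick, lies 1 mm above the plate, reaches 30 mm beyond this hole, and carries a filled cup (54 mm across, 40 tall) on the far side of the pivot; the pivot's nut tops at 84 mm.
- stopwatch: Black stopwatch, 74 x 61 x 17 mm, lying loose; origin at the centre of its underside. Leave alone.
- spare_cone: Steel cone, 30 mm across, 40 mm tall, standing loose; origin at the centre of its underside. Leave alone.
- beech_block: Wooden block, 48 x 105 x 24 mm, lying loose; origin at the centre of its underside. Leave alone.
- weight_500g: The largest of three brass weights, 38 mm across, 52 mm tall; origin at the centre of its underside. Leave alone.
- weight_200g: The middle brass weight, 29 mm across, 38 mm tall; origin at the centre of its underside. Leave alone.
- weight_100g: The smallest brass weight, 24 mm across, 30 mm tall; origin at the centre of its underside. Leave alone.

How it is judged:
By the outcome, as a careful person would: the job done as asked, in the order asked, and still so for the second after the job is handed in, with the robot touching nothing.
It also fails if it takes over 72 s, if anything falls off the work surface, if the arm or the gripper's body presses on something with over 40 N, if the wrist force passes 120 N, or if a joint passes its speed limit or range.

### The arm

A 7-joint arm with a two-finger parallel gripper is mounted at the origin on a cart in front of the work surface, level with it; the furniture and walls round the work are solid. World frame = base frame: x ahead of the robot, y to its left, z up, the work surface at z = 0. Lengths are in m, angles in rad, forces in N, time in s.
With the tool pointing down it reaches from about 0.425 to 0.925 m from the base axis. Payload 6.8 kg.
Tool frame: the origin (TCP) lies at the very end of the fingers, on their centre line; the grasp point (between the pads) lies 19 mm behind it; z points along the fingers, y is the line along which they close (so a half turn about z gives the same grasp; the last joint's range is limited). The gripper opens to 85 mm and grips with 20 to 120 N. Pads are 22 mm wide; open, the fingers measure 114 mm over their backs; the gripper's body (76 mm by 85 mm) begins 54 mm behind the grasp point. The pads swing forward as they close: fully open they stand 13 mm farther back than shut.
Start: joints at [1.206, 0.477, 0.022, 1.555, -0.011, 1.109, -0.083], TCP at [0.171, -0.653, 0.231] pointing down, gripper open.
Joint ranges: [-2.96, 2.96], [-0.34, 2.1], [-1.41, 1.46], [0.24, 2.44], [-1.37, 4.51], [0.17, 1.92], [-2.96, 2.96]. Speed limits (rad/s): [2.39, 2.39, 3.14, 3.14, 3.14, 3.14, 3.14].

### API

Orientations are given as a unit quaternion [w, x, y, z].
In Python, from station import get_obs, read_camera, hand_in gives the robot as it stands.
- The arm moves only by the tool arm_command, never from a script. Its argument "commands" is one flat list of numbers, 7 for each row, row after row: the shift along the tool's x, y, z in m, then the turn, a rotation vector about the tool's x, y, z in degrees, then the opening, from 0 (shut) to 1 (fully open). In form: [tx, ty, tz, rx, ry, rz, fingers, tx, ty, tz, rx, ry, rz, fingers, ...]. A call has 1 to 8 rows; each row is the pose to reach, as a shift and turn from the pose commanded when the call began, along the tool's axes at that moment; what a row does not reach only later rows make up. A row lasts 1/10 s, in which the tool goes at most 50 mm and 8.59 degrees, less where a joint would pass 70% of its speed; a pose out of reach is approached as far as the arm can. A call with a gripper value outside its range is refused whole. The fingers move at their own pace and stop on an object; "force" is the grip in N (left out, the last holds). Time passes only in rows, so rows that repeat a pose let the fingers close. It gives the time, the measured TCP pose, the force, the opening and the grip force at its end, in the units of the state.
- get_obs(): the state, without advancing time (a new reading comes with each control period).
- read_camera(name): name is "scene" or "side" or "wrist"; returns a dict with "img" (480x640x3 uint8, red, green, blue), "camera_matrix" (3x3 intrinsics, pixels), "pose" (4x4, takes a point from camera to world coordinates). Camera axes: x right, y down, z forward; pixel columns grow to the right and rows downward; lengths in m; the calibration is good to about 2 mm. A picture is of the moment at which its call begins. There is no depth.
- hand_in(): hands the job in; it is judged then, once.
The state is a dict: "t": time; "q": joint angles; "joint_vel": joint speeds; "joint_torque": joint torques, N m; "eef_pos": TCP position; "tool_rot": TCP orientation; "contact_force": force on the tool from outside, world axes, zero at the start; "torque": the same for the moment, N m; "gripper_width": opening from 0.0 (shut) to 1.0 (fully open); "grasp_force": force on a finger pad.
Only numpy, scipy, OpenCV 4.12 (cv2) and the standard library are available. Lean on these libraries where they do the work, as an engineer would, in place of code of your own. Each camera call takes 0.05 s, during which the arm holds its last target. There are 200 camera calls.

## Working session

There is one attempt and no reset: what is moved stays moved. The work goes in short steps, Python scripts to look and compute and a tool call to move; the robot and the scene stay as the last step left them, time stands still between calls to the robot, and variables do not carry over. Pictures are saved under pics/ and viewed, at most 10 in all, crops included, and the job is handed in when it is done.

Besides the shell and the picture viewer there is one more tool, called after "Call:" as name(argument=value, ...) on one line, values as JSON. arm_command: Moves the arm, as the interface text tells. Its arguments: {"type":"object","properties":{"commands":{"type":"array","items":{"type":"number"}},"force":{"type":"number"}},"required":["commands"]}

```bash
mkdir -p pics; cat > h.py <<'E'
import numpy as np, cv2
from station import get_obs, read_camera, hand_in
def save(cam,name):
    c=read_camera(cam); cv2.imwrite(f'pics/{name}.png',c['img'][:,:,::-1]); np.savez(f'pics/{name}.npz',K=c['camera_matrix'],T=c['pose']); return c
def px2w(name,u,v,z):
    d=np.load(f'pics/{name}.npz'); T=d['T']; r=T[:3,:3]@np.linalg.inv(d['K'])@[u,v,1]; o=T[:3,3]
    return o+r*(z-o[2])/r[2]
def w2px(name,p):
    d=np.load(f'pics/{name}.npz'); T=d['T']; q=d['K']@(T[:3,:3].T@(np.array(p)-T[:3,3])); return q[:2]/q[2]
E
python3 - <<'E'
from h import *
for n in ['scene','side']:
    c=save(n,n+'0'); print(n,c['pose'].round(3).tolist(),c['camera_matrix'][0,0])
o=get_obs();print(o['eef_pos'],o['tool_rot'],o['contact_force'])
E
```

```text
scene [[0.705, -0.344, 0.62, -0.288], [-0.709, -0.318, 0.629, -0.892], [-0.019, -0.883, -0.469, 0.65], [0.0, 0.0, 0.0, 1.0]] 530.9663719276409
side [[0.981, -0.07, 0.182, 0.254], [-0.195, -0.41, 0.891, -1.229], [0.013, -0.909, -0.416, 0.593], [0.0, 0.0, 0.0, 1.0]] 582.9640785515523
[ 0.17130496 -0.65236185  0.23042624] [-8.07217981e-04  9.91768046e-01  1.28044783e-01 -1.58708815e-04] [ 0.3872647   0.52691516 -0.09317977]
```

View pics/scene0.png

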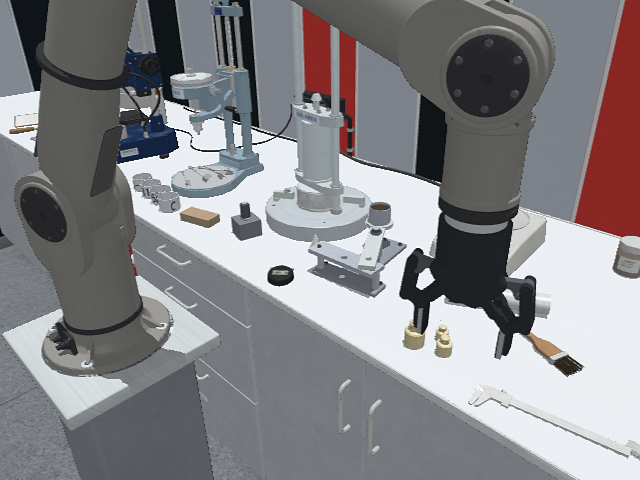

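View pics/side0.png

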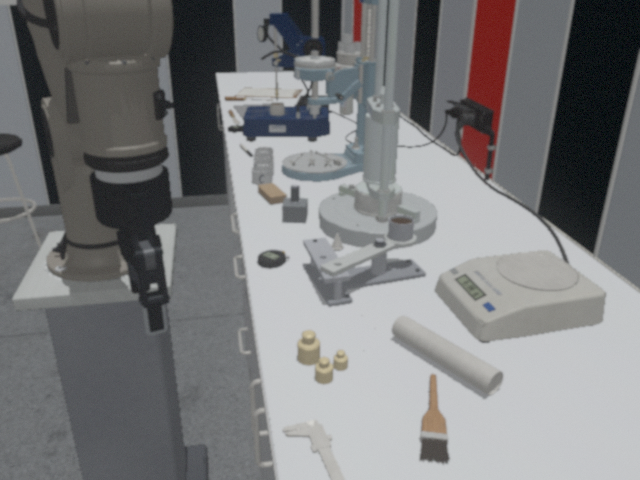

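The scene shows the holder at about (246,225) and the stand at about (355,260), with the arm at (372,250) and the cup at (380,213). In the side view the holder is at (295,210) and the stand at (365,260). I'll enlarge both.

```bash
python3 - <<'E'
from h import *
a=cv2.imread('pics/scene0.png')[190:310,220:420]; b=cv2.imread('pics/side0.png')[175:315,240:440]
A=cv2.resize(a,None,fx=3.9,fy=2.4,interpolation=2);A=cv2.resize(a,(500,300),interpolation=2);B=cv2.resize(b,(428,300),interpolation=2)
im=np.zeros((600,500,3),np.uint8);im[:300]=A;im[300:,:428]=B
cv2.imwrite('pics/c0.png',im)
print(px2w('scene0',246,225,.03),px2w('side0',295,212,.03))
print(px2w('scene0',372,250,.07),px2w('side0',365,255,.07))
E
```

```text
[0.44048762 0.12434489 0.03      ] [0.44566452 0.10720362 0.03      ]
[ 0.50686184 -0.24471139  0.07      ] [ 0.53680957 -0.23006879  0.07      ]
```

View pics/c0.png

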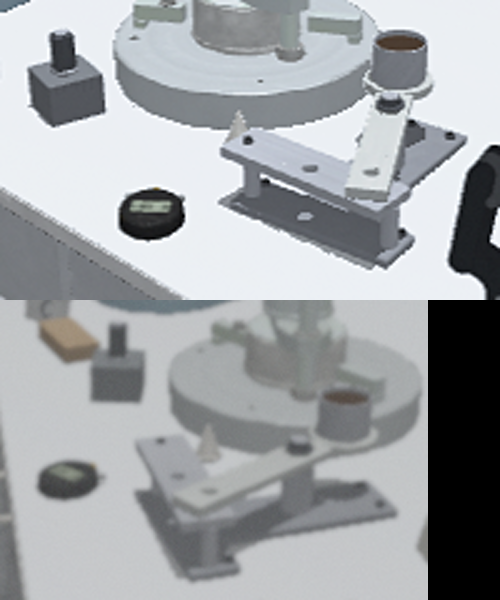

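Scene crop: the pin's top is at (62,36), the plate hole at (310,168), the arm hole at (371,171) and the nut at (390,98). Side crop: pin top (118,325), plate hole (178,475), arm hole (208,491), nut (298,437). The spare cone stands just behind the plate.

```bash
python3 - <<'E'
from h import *
def s(u,v): return 220+u/2.5,190+v/2.5
def d(u,v): return 240+u/2.14,175+(v-300)/2.14
for n,z,a,b in [('pin',.088,(62,35),(118,325)),('plate',.06,(310,168),(178,475)),('armhole',.071,(371,171),(208,491)),('nut',.084,(390,98),(298,437)),('holdertop corners',.045,(30,78),(91,350)),('',.045,(62,93),(93,374)),('',.045,(104,76),(142,376)),('plate corners',.06,(221,155),(135,440)),('',.06,(408,208),(195,525)),('cone top',.04,(237,112),(208,425))]:
    print(n,px2w('scene0',*s(*a),z).round(4)[:2],px2w('side0',*d(*b),z).round(4)[:2])
E
```

```text
pin [0.4445 0.1264] [0.4503 0.1322]
plate [ 0.4542 -0.2092] [ 0.4572 -0.2043]
armhole [ 0.4722 -0.2637] [ 0.4736 -0.261 ]
nut [ 0.5689 -0.2043] [ 0.5765 -0.1915]
holdertop corners [0.4118 0.1438] [0.4222 0.1671]
 [0.4131 0.0922] [0.4149 0.0916]
 [0.4667 0.0909] [0.4694 0.0764]
plate corners [ 0.4169 -0.1353] [ 0.4295 -0.122 ]
 [ 0.4613 -0.3136] [ 0.4537 -0.3006]
cone top [ 0.5108 -0.0598] [ 0.5182 -0.057 ]
```

```bash
cat >> h.py <<'E'
from scipy.spatial.transform import Rotation as R
def rot():
    o=get_obs(); w,x,y,z=o['tool_rot']; return np.array(o['eef_pos']),R.from_quat([x,y,z,w])
def plan(p,yaw,base=None):
    "shift (mm) and rotvec (deg) to reach p, tool down, tool x at world yaw (deg)"
    e,r=rot(); e=e if base is None else np.array(base)
    t=R.from_euler('z',yaw,degrees=True)*R.from_euler('x',180,degrees=True)
    print((r.inv().apply(np.array(p)-e)*1000).round(1),(r.inv()*t).as_rotvec(degrees=True).round(2))
E
python3 - <<'E'
from h import *
plan([.44,-.36,.26],0); plan([.54,-.05,.26],0);plan([.43,.13,.26],0)
print(px2w('scene0',316,208,.06),px2w('side0',380,205,.06))
E
```

```text
[ 334.1 -214.6  -29.3] [-0.09  0.02 14.71]
[ 509.6 -489.   -28.8] [-0.09  0.02 14.71]
[ 448.9 -691.1  -28.5] [-0.09  0.02 14.71]
[0.59245567 0.01784366 0.06      ] [0.64722791 0.04573691 0.06      ]
```

Call:
arm_command(commands=[0.334, -0.215, -0.03, 0, 0, 14.7, 1, 0.334, -0.215, -0.03, 0, 0, 14.7, 1, 0.334, -0.215, -0.03, 0, 0, 14.7, 1, 0.334, -0.215, -0.03, 0, 0, 14.7, 1, 0.334, -0.215, -0.03, 0, 0, 14.7, 1, 0.334, -0.215, -0.03, 0, 0, 14.7, 1, 0.334, -0.215, -0.03, 0, 0, 14.7, 1, 0.334, -0.215, -0.03, 0, 0, 14.7, 1], force=40)

```text
t: 0.9
eef_pos: [0.4409, -0.3581, 0.2613]
tool_rot: [-0.0, 1.0, 0.0, -0.0]
contact_force: [0.0, -1.1, 0.1]
gripper_width: 0.998
grasp_force: 0.0
```

```bash
python3 - <<'E'
from h import *
print(rot()[0],rot()[1].as_euler('xyz',degrees=True),get_obs()['q'])
plan([.45,-.10,.26],0);plan([.41,.13,.26],0)
E
```

```text
[ 0.44086288 -0.35811366  0.26125031] [-1.79986245e+02  1.90418665e-02  2.81938005e-02] [ 0.63876182  0.27707569 -0.08113554  1.77721461  0.02499442  1.08870569
 -1.02119545]
[   9.3 -258.1    1.3] [-0.01  0.02  0.03]
[ -30.6 -488.1    1.4] [-0.01  0.02  0.03]
```

Call:
arm_command(commands=[0.0, -0.1, 0, 0, 0, 0, 1, 0.0, -0.1, 0, 0, 0, 0, 1, 0.0, -0.1, 0, 0, 0, 0, 1])

```text
t: 1.2
eef_pos: [0.4407, -0.2527, 0.261]
tool_rot: [-0.001, 1.0, 0.005, -0.0]
contact_force: [1.5, -1.1, 1.0]
gripper_width: 0.998
grasp_force: 0.0
```

```bash
python3 - <<'E'
from h import *
c=save('wrist','w1'); print(c['pose'].round(4).tolist(),c['camera_matrix'][0,0]); print(rot()[0])
E
```

```text
[[0.0105, -0.9646, -0.2634, 0.5083], [-0.9999, -0.0109, 0.0001, -0.2522], [-0.003, 0.2634, -0.9647, 0.4028], [0.0, 0.0, 0.0, 1.0]] 348.9944789564024
[ 0.44029557 -0.25650958  0.26122932]
```

View pics/w1.png

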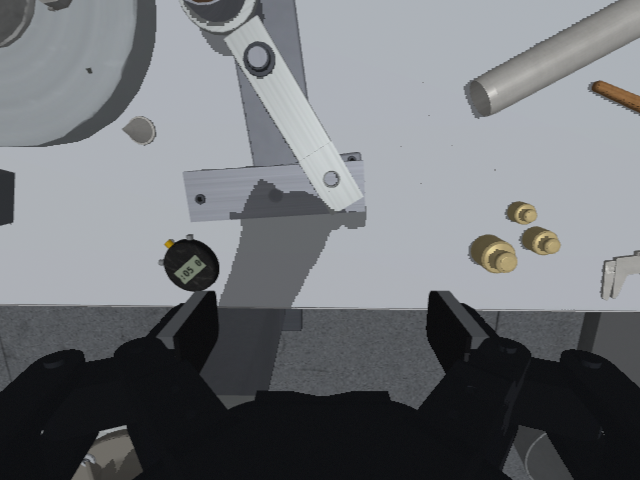

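Call:
arm_command(commands=[0.0, -0.14, 0, 0, 0, 0, 1, 0.0, -0.14, 0, 0, 0, 0, 1, 0.0, -0.14, 0, 0, 0, 0, 1, -0.03, -0.388, 0, 0, 0, 0, 1, -0.03, -0.388, 0, 0, 0, 0, 1, -0.03, -0.388, 0, 0, 0, 0, 1, -0.03, -0.388, 0, 0, 0, 0, 1, -0.03, -0.388, 0, 0, 0, 0, 1])

```text
t: 2.05
eef_pos: [0.41, 0.1285, 0.2615]
tool_rot: [0.0, 1.0, -0.001, 0.0]
contact_force: [0.9, -1.3, -0.1]
gripper_width: 1.001
grasp_force: 0.0
```

Call:
arm_command(commands=[0, 0, 0, 0, 0, 0, 1])

```text
t: 2.15
eef_pos: [0.4093, 0.1335, 0.2619]
tool_rot: [-0.001, 1.0, 0.004, 0.001]
contact_force: [0.3, -0.5, 0.7]
gripper_width: 1.002
grasp_force: 0.0
```

```bash
python3 - <<'E'
from h import *
c=save('wrist','w2'); print(rot()[0])
E
```

```text
[0.40990527 0.13003206 0.26147674]
```

View pics/w2.png

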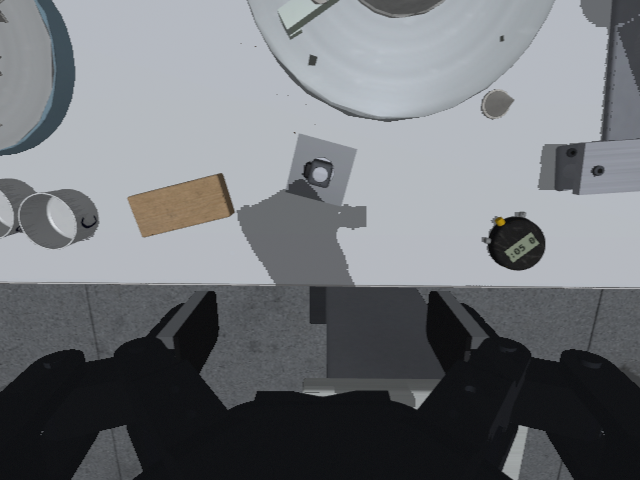

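In w1 the arm hole is at (332,179), the plate hole at (276,196) and the nut at (259,57). In w2 the pin's top is at about (320,174) and the holder is turned by about 15°. I'll enlarge this to find the button.

```bash
python3 - <<'E'
from h import *
im=cv2.imread('pics/w2.png')[125:215,275:365]; cv2.imwrite('pics/c2.png',cv2.resize(im,(540,540),interpolation=2))
for n,u,v,z in [('armhole',332,179,.071),('plate',276,196,.06),('nut',259,57,.084)]: print(n,px2w('w1',u,v,z)[:2])
E
```

```text
armhole [ 0.47495713 -0.26100679]
plate [ 0.45663467 -0.20635231]
nut [ 0.57599242 -0.19825923]
```

View pics/c2.png

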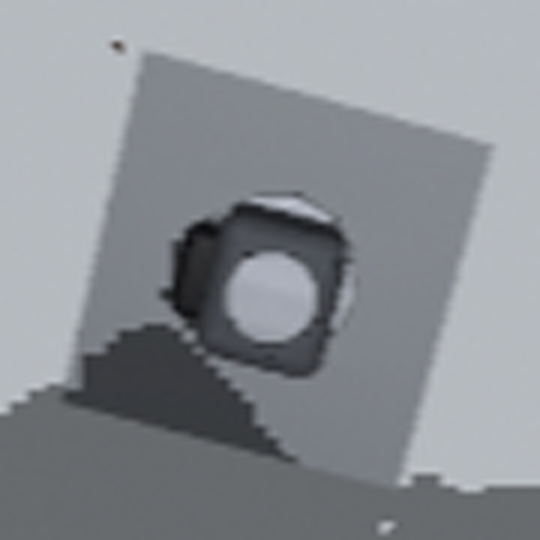

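```bash
python3 - <<'E'
from h import *
f=lambda a,b,z: px2w('w2',275+a/6,125+b/6,z)
A,B,C=f(145,50,.045),f(492,147,.045),f(400,485,.045)
p=f(272,292,.088); print(p,A,B,C,np.linalg.norm(A-B),np.linalg.norm(B-C))
d=A-B; yaw=np.degrees(np.arctan2(d[1],d[0]))-90
d=B-C; yaw2=np.degrees(np.arctan2(d[1],d[0])); print(yaw,yaw2,'holder centre',(A+C)/2)
plan([p[0],p[1],.15],(yaw+yaw2)/2)
E
```

```text
[0.45016383 0.13605296 0.088     ] [0.48561006 0.15749969 0.045     ] [0.47065675 0.099975   0.045     ] [0.41374635 0.11392909 0.045     ] 0.059436443924309496 0.05859615767632943
-14.571311224016625 -13.776782101883438 holder centre [0.44967821 0.13571439 0.045     ]
[ 40.2  -5.7 111.5] [-0.05 -0.02 14.47]
```

Call:
arm_command(commands=[0.04, -0.006, 0.05, 0, 0, 14.2, 1, 0.04, -0.006, 0.1, 0, 0, 14.2, 1, 0.04, -0.006, 0.1, 0, 0, 14.2, 0.65, 0.04, -0.006, 0.1, 0, 0, 14.2, 0.65])

```text
t: 2.6
eef_pos: [0.4489, 0.1318, 0.1596]
tool_rot: [0.001, 0.992, -0.123, -0.002]
contact_force: [-0.2, -0.1, 0.5]
gripper_width: 0.689
grasp_force: 0.0
```

```bash
python3 - <<'E'
from h import *
c=save('wrist','w3'); print(rot()[0]); plan([.4502,.136,.053],-14.2)
T=c['pose']; 
u=w2px('w3',[.4502,.136,.088]); print(u); u=u.astype(int)
im=cv2.imread('pics/w3.png')[u[1]-75:u[1]+75,u[0]-100:u[0]+100]; cv2.imwrite('pics/c3.png',cv2.resize(im,None,fx=4,fy=4,interpolation=2))
E
```

```text
[0.44980196 0.13265514 0.16135214]
[ -0.3  -3.5 108.3] [0.06 0.08 0.03]
[315.43909719 250.63953769]
```

View pics/c3.png

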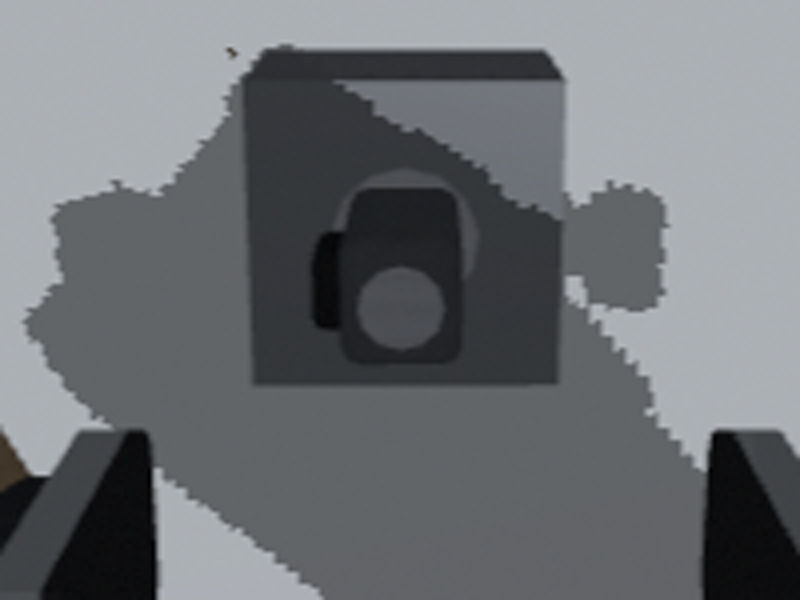

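The button is on the left (world +y), the head's top is at (402,308) in the crop, and the block is square with the tool. Next I descend.

Call:
arm_command(commands=[0, 0, 0.05, 0, 0, 0, 0.6, 0, 0, 0.06, 0, 0, 0, 0.6, 0, 0, 0.06, 0, 0, 0, 0.6, 0, 0, 0.06, 0, 0, 0, 0.6])

```text
t: 3.05
eef_pos: [0.4509, 0.1342, 0.1032]
tool_rot: [-0.0, 0.992, -0.123, 0.001]
contact_force: [-0.1, -0.4, 0.6]
gripper_width: 0.598
grasp_force: 0.0
```

```bash
python3 - <<'E'
from h import *
plan([.4498,.1365,.053],-14.2);print(rot()[0],get_obs()['contact_force'])
E
```

```text
[-1.7 -1.9 50.2] [-0.06 -0.12  0.03]
[0.45088291 0.13416338 0.10324023] [-0.06190424 -0.41153224  0.60473721]
```

Call:
arm_command(commands=[-0.001, -0.002, 0.03, 0, 0, 0, 0.6, -0.001, -0.002, 0.049, 0, 0, 0, 0.6, -0.001, -0.002, 0.049, 0, 0, 0, 0.6], force=40)

```text
t: 3.35
eef_pos: [0.4492, 0.1359, 0.0524]
tool_rot: [0.0, 0.992, -0.123, -0.0]
contact_force: [0.4, 0.6, 0.1]
gripper_width: 0.599
grasp_force: 0.0
```

Call:
arm_command(commands=[0, 0, 0, 0, 0, 0, 0, 0, 0, 0, 0, 0, 0, 0, 0, 0, 0, 0, 0, 0, 0, 0, 0, 0, 0, 0, 0, 0, 0, 0, 0, 0, 0, 0, 0, 0, 0, 0, 0, 0, 0, 0, 0, 0, 0, 0, 0, 0, 0])

```text
t: 4.05
eef_pos: [0.4505, 0.1355, 0.0544]
tool_rot: [0.0, 0.992, -0.124, 0.001]
contact_force: [-1.9, -4.0, 12.2]
gripper_width: 0.233
grasp_force: 39.4
```

Call:
arm_command(commands=[0, 0, -0.01, 0, 0, 0, 0, 0, 0, -0.025, 0, 0, 0, 0, 0, 0, -0.045, 0, 0, 0, 0, 0, 0, -0.07, 0, 0, 0, 0, 0, 0, -0.1, 0, 0, 0, 0, 0, 0, -0.13, 0, 0, 0, 0, 0, 0, -0.13, 0, 0, 0, 0, 0, 0, -0.13, 0, 0, 0, 0])

```text
t: 4.85
eef_pos: [0.4497, 0.1362, 0.1835]
tool_rot: [-0.0, 0.992, -0.124, 0.001]
contact_force: [-0.2, 0.5, -1.8]
gripper_width: 0.226
grasp_force: 40.4
```

```bash
python3 - <<'E'
from h import *
c=save('wrist','w4'); save('scene','s4'); save('side','d4')
print(rot()[0],rot()[1].as_euler('zyx',degrees=True),get_obs()['contact_force'],get_obs()['gripper_width'],get_obs()['q'])
# arm angle geometry
P=np.array([.5745,-.2])
for h in ([.4745,-.2615],[.4566,-.2063]): d=np.array(h)-P; print(np.hypot(*d),np.degrees(np.arctan2(d[1],d[0]))%360)
g=rot()[0]; im=[]
for n,f in (('w4',2),('s4',3),('d4',3)):
    u=w2px(n,g-[0,0,.02]).astype(int);I=cv2.imread(f'pics/{n}.png');y=max(u[1]-50,0);x=max(u[0]-65,0);im.append(cv2.resize(I[y:y+100,x:x+130],(390,300),interpolation=2)); print(n,x,y)
cv2.imwrite('pics/c4.png',np.vstack([np.hstack(im[:2]),np.hstack([im[2],im[2]*0])]))
E
```

```text
[0.44847337 0.13570333 0.18145326] [ 1.41805837e+01 -1.03637071e-01  1.79964974e+02] [ 0.39135503 -0.09308733 -1.12358595] 0.23183487855889143 [ 0.00639209  0.23838727 -0.49175825  2.05718841  0.14475272  0.88044825
 -2.38459091]
0.11739782791857781 211.59151570104066
0.11806820062997488 183.05869757409582
w4 259 233
s4 176 125
d4 228 108
```

View pics/c4.png

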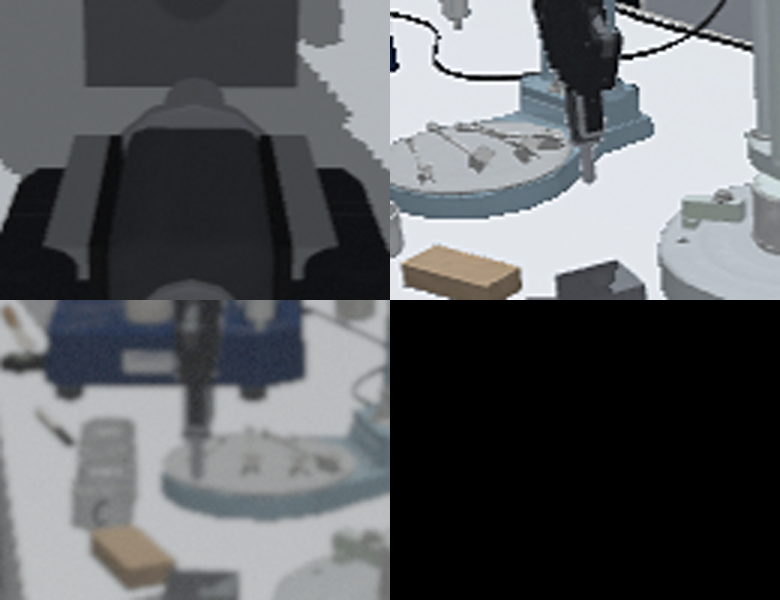

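The pin is held upright, with its nose in the w4 crop at (195,80–110). I'll check its offset in the fingers and plan the transfer.

```bash
python3 - <<'E'
from h import *
e,r=rot(); X=r.apply([1,0,0]);Y=r.apply([0,1,0])
for dz in (0,.002):
  for dy in (0,.0005): 
    c=e+[0,0,.019-.064+dz]+Y*dy
    print('tip front',w2px('w4',c+X*.003), 'tip mid',w2px('w4',c))
    c2=c+[0,0,.036]; print('collar front',w2px('w4',c2+X*.014+[0,0,.0]))
plan([.445,.0,.19],0); plan([.455,-.14,.2],0); plan([.4745,-.261,.2],0)
E
```

```text
tip front [324.1481392  261.39507026] tip mid [324.14022917 266.35250581]
collar front [324.57372635 264.24412061]
tip front [325.02291219 261.39555588] tip mid [325.01160939 266.35301238]
collar front [325.65172336 264.24473528]
tip front [324.16587983 262.54845689] tip mid [324.15782332 267.54964317]
collar front [324.60077616 265.70308413]
tip front [325.04920358 262.54895264] tip mid [325.03768776 267.55016025]
collar front [325.69178794 265.70371464]
[ 29.9 132.4  -8.5] [  0.05   0.1  -14.18]
[ 73.8 265.7 -18.4] [  0.05   0.1  -14.18]
[122.4 378.3 -18.4] [  0.05   0.1  -14.18]
```

```bash
python3 - <<'E'
from h import *
g=cv2.cvtColor(cv2.imread('pics/w4.png'),cv2.COLOR_BGR2GRAY)
print([(v,int(g[v,324])) for v in range(250,345)])
e,r=rot();X=r.apply([1,0,0])
for z,x in ((.019-.064,.003),(.019-.061,.006),(.019-.028,.006),(.019-.028,.014),(.019-.022,.014),(.019-.028+.008,.011),(.034,.011),(.034,-.01)): print(z,x,w2px('w4',e+[0,0,z]+X*x).round(1))
E
```

```text
[(250, 57), (251, 57), (252, 57), (253, 57), (254, 57), (255, 57), (256, 57), (257, 58), (258, 58), (259, 69), (260, 70), (261, 71), (262, 70), (263, 70), (264, 70), (265, 70), (266, 72), (267, 74), (268, 85), (269, 83), (270, 83), (271, 81), (272, 81), (273, 81), (274, 81), (275, 70), (276, 35), (277, 33), (278, 33), (279, 32), (280, 34), (281, 34), (282, 34), (283, 34), (284, 33), (285, 33), (286, 33), (287, 33), (288, 33), (289, 33), (290, 34), (291, 33), (292, 33), (293, 34), (294, 33), (295, 33), (296, 33), (297, 34), (298, 33), (299, 33), (300, 32), (301, 34), (302, 32), (303, 33), (304, 33), (305, 33), (306, 33), (307, 33), (308, 35), (309, 33), (310, 33), (311, 33), (312, 34), (313, 34), (314, 37), (315, 36), (316, 37), (317, 38), (318, 38), (319, 37), (320, 37), (321, 37), (322, 37), (323, 38), (324, 39), (325, 37), (326, 55), (327, 73), (328, 77), (329, 83), (330, 80), (331, 79), (332, 78), (333, 79), (334, 79), (335, 80), (336, 81), (337, 81), (338, 82), (339, 82), (340, 83), (341, 81), (342, 81), (343, 80), (344, 80)]
-0.045 0.003 [324.1 261.4]
-0.041999999999999996 0.006 [324.2 258.1]
-0.009000000000000001 0.006 [324.5 280.4]
-0.009000000000000001 0.014 [324.6 264.2]
-0.002999999999999999 0.014 [324.7 268.7]
-0.0010000000000000009 0.011 [324.7 276.7]
0.034 0.011 [325.3 313.8]
0.034 -0.01 [325.2 366.5]
```

Call:
arm_command(commands=[0.122, 0.378, -0.018, 0, 0, -14.2, 0, 0.122, 0.378, -0.018, 0, 0, -14.2, 0, 0.122, 0.378, -0.018, 0, 0, -14.2, 0, 0.122, 0.378, -0.018, 0, 0, -14.2, 0, 0.122, 0.378, -0.018, 0, 0, -14.2, 0, 0.122, 0.378, -0.018, 0, 0, -14.2, 0, 0.122, 0.378, -0.018, 0, 0, -14.2, 0, 0.122, 0.378, -0.018, 0, 0, -14.2, 0])

```text
t: 5.8
eef_pos: [0.4735, -0.2522, 0.1988]
tool_rot: [-0.0, 1.0, 0.0, -0.001]
contact_force: [1.7, 1.9, 0.2]
gripper_width: 0.229
grasp_force: 40.5
```

Call:
arm_command(commands=[0, 0, 0, 0, 0, 0, 0, 0, 0, 0, 0, 0, 0, 0, 0, 0, 0, 0, 0, 0, 0])

```text
t: 6.1
eef_pos: [0.474, -0.249, 0.1989]
tool_rot: [-0.001, 1.0, 0.001, -0.001]
contact_force: [1.0, 0.4, -2.0]
gripper_width: 0.231
grasp_force: 40.4
```

```bash
python3 - <<'E'
from h import *
a=[]
for i in range(4): save('wrist','w5'); a.append(rot()[0])
save('scene','s5'); save('side','d5')
print(np.array(a),np.mean(a,0)); o=get_obs();print(o['contact_force'],o['gripper_width'],rot()[1].as_euler('zyx',degrees=True))
print(w2px('w5',[.4745,-.261,.071]))
im=cv2.resize(cv2.imread('pics/w5.png')[150:300,220:420],None,fx=2,fy=2,interpolation=2)
L=[im]
for n in('s5','d5'):
    u=w2px(n,[.4745,-.261,.11]).astype(int); L.append(cv2.resize(cv2.imread(f'pics/{n}.png')[u[1]-50:u[1]+50,u[0]-65:u[0]+65],(390,300),interpolation=2)); print(n,u)
L=[cv2.resize(x,(390,300)) for x in L]
cv2.imwrite('pics/c5.png',np.vstack([np.hstack(L[:2]),np.hstack([L[2],L[2]*0])]))
E
```

```text
[[ 0.47421096 -0.24867977  0.19913499]
 [ 0.47439408 -0.24872988  0.19942553]
 [ 0.47442282 -0.2489133   0.19955733]
 [ 0.47449153 -0.24917333  0.19973076]] [ 0.47437985 -0.24887407  0.19946215]
[-0.5558877  -0.19300873 -0.89092653] 0.22890003798303002 [-9.59349878e-02  2.54176591e-03 -1.79999269e+02]
[337.4620667  229.96404826]
s5 [368 241]
d5 [338 245]
```

View pics/c5.png

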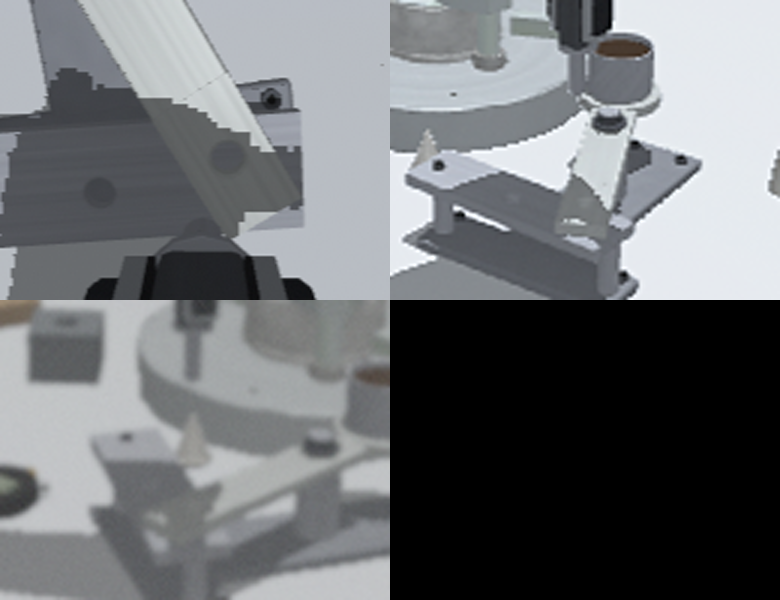

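In the w5 crop the arm hole is at (228,157), which is image (336.9,228.5), and the plate hole is at (99,192), which is (270.8,246).

```bash
python3 - <<'E'
from h import *
a=px2w('w5',336.9,228.5,.071);b=px2w('w5',270.8,246,.06);print(a,b)
P=np.array([.5755,-.1985])
for h in (a,b): d=h[:2]-P; print(np.hypot(*d),np.degrees(np.arctan2(d[1],d[0]))%360)
plan([a[0],a[1],.13],0)
E
```

```text
[ 0.47570164 -0.26053415  0.071     ] [ 0.45767498 -0.20561682  0.06      ]
0.11750722711019039 211.86487241610772
0.11803975603167546 183.45655612833272
[ 1.2 10.8 69.9] [-0.  -0.   0.1]
```

Call:
arm_command(commands=[0.001, 0.012, 0.03, 0, 0, 0, 0, 0.001, 0.012, 0.06, 0, 0, 0, 0, 0.001, 0.012, 0.075, 0, 0, 0, 0, 0.001, 0.012, 0.075, 0, 0, 0, 0, 0.001, 0.012, 0.075, 0, 0, 0, 0])

```text
t: 6.9
eef_pos: [0.4756, -0.2623, 0.1253]
tool_rot: [-0.0, 1.0, 0.0, 0.0]
contact_force: [0.3, -1.0, -1.0]
gripper_width: 0.229
grasp_force: 40.4
```

```bash
python3 - <<'E'
from h import *
a=[]
for i in range(4): save('wrist','w6'); a.append(rot()[0])
print(np.mean(a,0),get_obs()['contact_force'])
E
```

```text
[ 0.47621767 -0.26275281  0.1260817 ] [-0.08562429  0.38808986 -1.88779193]
```

Call:
arm_command(commands=[-0.001, -0.002, 0.003, 0, 0, 0, 0, -0.001, -0.002, 0.006, 0, 0, 0, 0, -0.001, -0.002, 0.009, 0, 0, 0, 0, -0.001, -0.002, 0.011, 0, 0, 0, 0, -0.001, -0.002, 0.013, 0, 0, 0, 0, -0.001, -0.002, 0.013, 0, 0, 0, 0])

```text
t: 7.7
eef_pos: [0.4749, -0.2603, 0.1117]
tool_rot: [-0.0, 1.0, 0.0, 0.0]
contact_force: [1.1, 1.4, -1.6]
gripper_width: 0.227
grasp_force: 40.2
```

Call:
arm_command(commands=[0, 0, 0.002, 0, 0, 0, 0, 0, 0, 0.003, 0, 0, 0, 0, 0, 0, 0.004, 0, 0, 0, 0, 0, 0, 0.004, 0, 0, 0, 0])

```text
t: 8.1
eef_pos: [0.4749, -0.2603, 0.1079]
tool_rot: [-0.0, 1.0, 0.0, 0.001]
contact_force: [3.7, 1.7, -0.9]
gripper_width: 0.228
grasp_force: 40.4
```

```bash
python3 - <<'E'
from h import *
a=[]
for i in range(4): save('wrist','w7'); a.append(np.r_[rot()[0],get_obs()['contact_force']])
print(np.mean(a,0).round(4))
E
```

```text
[ 0.4749 -0.2603  0.108   3.4941  2.666  -0.1318]
```

```bash
python3 - <<'E'
from h import *
P=np.array([.577,-.1965]); s=np.array([.4749,-.2603]); g=np.array([.4575,-.2058])
a0=np.degrees(np.arctan2(*(s-P)[::-1]))%360; a1=np.degrees(np.arctan2(*(g-P)[::-1]))%360; print(a0,np.hypot(*(s-P)),a1,np.hypot(*(g-P)))
for a in np.linspace(a0,a1,15): 
    h=P+.1197*np.array([np.cos(np.radians(a)),np.sin(np.radians(a))])-s; print((h*[1000,-1000]).round(1))
E
```

```text
212.00033867741215 0.12039455967775284 184.4500325048937 0.11986133655186725
[ 0.6 -0.4]
[-1.5 -3.9]
[-3.5 -7.5]
[ -5.4 -11.1]
[ -7.1 -14.9]
[ -8.8 -18.6]
[-10.2 -22.5]
[-11.6 -26.4]
[-12.8 -30.3]
[-13.9 -34.3]
[-14.8 -38.3]
[-15.7 -42.3]
[-16.3 -46.3]
[-16.8 -50.4]
[-17.2 -54.5]
```

Call:
arm_command(commands=[0.0005, -0.0005, 0, 0, 0, 0, 0, -0.0015, -0.004, 0, 0, 0, 0, 0, -0.0035, -0.0075, 0, 0, 0, 0, 0, -0.0055, -0.011, 0, 0, 0, 0, 0, -0.007, -0.015, 0, 0, 0, 0, 0, -0.009, -0.0185, 0, 0, 0, 0, 0, -0.01, -0.0225, 0, 0, 0, 0, 0, -0.0115, -0.0265, 0, 0, 0, 0, 0])

```text
t: 9.1
eef_pos: [0.4628, -0.2339, 0.1079]
tool_rot: [0.0, 1.0, 0.0, 0.0]
contact_force: [4.1, 1.4, -1.8]
gripper_width: 0.234
grasp_force: 40.3
```

Call:
arm_command(commands=[-0.0005, -0.004, 0, 0, 0, 0, 0, -0.0015, -0.008, 0, 0, 0, 0, 0, -0.0025, -0.012, 0, 0, 0, 0, 0, -0.0035, -0.016, 0, 0, 0, 0, 0, -0.004, -0.02, 0, 0, 0, 0, 0, -0.0045, -0.024, 0, 0, 0, 0, 0, -0.0045, -0.0265, 0, 0, 0, 0, 0, -0.0045, -0.0265, 0, 0, 0, 0, 0])

```text
t: 9.9
eef_pos: [0.4576, -0.2071, 0.1076]
tool_rot: [-0.0, 1.0, 0.0, -0.001]
contact_force: [-0.4, -0.3, -1.4]
gripper_width: 0.226
grasp_force: 40.5
```

```bash
python3 - <<'E'
from h import *
save('side','d8'); c=save('wrist','w8'); save('scene','s8'); e=rot()[0]; o=get_obs(); print(e,o['contact_force'],o['gripper_width'],o['t'])
L=[]
for n in('w8','s8','d8'):
    u=w2px(n,[e[0],e[1],.075]).astype(int); I=cv2.imread(f'pics/{n}.png'); y=min(max(u[1]-50,0),380); L.append(cv2.resize(I[y:y+100,u[0]-65:u[0]+65],(390,300),interpolation=2)); print(n,u)
cv2.imwrite('pics/c8.png',np.vstack([np.hstack(L[:2]),np.hstack([L[2],L[2]*0])]))
E
```

```text
[ 0.45764135 -0.20755153  0.10757837] [-0.52272874 -0.60990284 -0.74702093] 0.2308251441868846 10.05
w8 [322 273]
s8 [344 250]
d8 [323 250]
```

Call:
arm_command(commands=[0, -0.001, 0.001, 0, 0, 0, 0, 0, -0.001, 0.002, 0, 0, 0, 0, 0, -0.001, 0.003, 0, 0, 0, 0, 0, -0.001, 0.004, 0, 0, 0, 0, 0, -0.001, 0.004, 0, 0, 0, 0])

```text
t: 10.55
eef_pos: [0.4582, -0.2066, 0.1037]
tool_rot: [-0.0, 1.0, 0.0, -0.0]
contact_force: [-0.1, 0.2, -1.9]
gripper_width: 0.235
grasp_force: 40.4
```

Call:
arm_command(commands=[0, 0, 0.001, 0, 0, 0, 0, 0, 0, 0.002, 0, 0, 0, 0, 0, 0, 0.003, 0, 0, 0, 0, 0, 0, 0.004, 0, 0, 0, 0, 0, 0, 0.004, 0, 0, 0, 0])

```text
t: 11.05
eef_pos: [0.4582, -0.2059, 0.0996]
tool_rot: [-0.0, 1.0, 0.0, -0.0]
contact_force: [-0.6, 1.6, 0.7]
gripper_width: 0.229
grasp_force: 40.5
```

Call:
arm_command(commands=[0, 0, 0.002, 0, 0, 0, 0, 0, 0, 0.004, 0, 0, 0, 0, 0, 0, 0.006, 0, 0, 0, 0, 0, 0, 0.008, 0, 0, 0, 0, 0, 0, 0.01, 0, 0, 0, 0, 0, 0, 0.012, 0, 0, 0, 0, 0, 0, 0.012, 0, 0, 0, 0])

```text
t: 11.75
eef_pos: [0.4581, -0.206, 0.0873]
tool_rot: [-0.0, 1.0, 0.0, -0.0]
contact_force: [0.1, 5.4, 0.0]
gripper_width: 0.23
grasp_force: 40.0
```

Call:
arm_command(commands=[0, -0.0005, 0.001, 0, 0, 0, 0, 0, -0.0005, 0.002, 0, 0, 0, 0, 0, -0.0005, 0.003, 0, 0, 0, 0, 0, -0.0005, 0.004, 0, 0, 0, 0, 0, -0.0005, 0.005, 0, 0, 0, 0, 0, -0.0005, 0.005, 0, 0, 0, 0])

```text
t: 12.35
eef_pos: [0.4581, -0.2059, 0.0827]
tool_rot: [-0.0, 1.0, 0.0, -0.0]
contact_force: [-1.0, 4.8, 1.1]
gripper_width: 0.226
grasp_force: 40.2
```

Call:
arm_command(commands=[0, -0.0005, 0.001, 0, 0, 0, 0, 0, -0.0005, 0.0015, 0, 0, 0, 0, 0, -0.0005, 0.002, 0, 0, 0, 0, 0, -0.0005, 0.0025, 0, 0, 0, 0, 0, -0.0005, 0.0025, 0, 0, 0, 0])

```text
t: 12.85
eef_pos: [0.4582, -0.2058, 0.0805]
tool_rot: [0.0, 1.0, -0.0, -0.0]
contact_force: [-3.4, 3.1, 3.9]
gripper_width: 0.231
grasp_force: 40.8
```

Call:
arm_command(commands=[-0.0005, 0, 0.0005, 0, 0, 0, 0, -0.0005, 0, 0.0005, 0, 0, 0, 0, -0.0005, 0, 0.0005, 0, 0, 0, 0])

```text
t: 13.15
eef_pos: [0.4582, -0.2059, 0.0805]
tool_rot: [0.0, 1.0, 0.0, 0.0]
contact_force: [-3.4, 3.4, 7.7]
gripper_width: 0.232
grasp_force: 41.3
```

Call:
arm_command(commands=[0, 0, 0, 0, 0, 0, 0.3, 0, 0, 0, 0, 0, 0, 0.45, 0, 0, 0, 0, 0, 0, 0.6, 0, 0, 0, 0, 0, 0, 0.6, 0, 0, 0, 0, 0, 0, 0.6, 0, 0, 0, 0, 0, 0, 0.6])

```text
t: 13.75
eef_pos: [0.4578, -0.2058, 0.0798]
tool_rot: [0.0, 1.0, -0.0, 0.0]
contact_force: [-0.4, 0.4, -0.2]
gripper_width: 0.605
grasp_force: 0.0
```

Call:
arm_command(commands=[0, 0, -0.015, 0, 0, 0, 0.6, 0, 0, -0.04, 0, 0, 0, 0.6, 0, 0, -0.08, 0, 0, 0, 0.6, 0, 0, -0.12, 0, 0, 0, 0.6, 0, 0, -0.14, 0, 0, 0, 0.6, 0, 0, -0.14, 0, 0, 0, 0.6])

```text
t: 14.35
eef_pos: [0.4598, -0.2063, 0.2232]
tool_rot: [0.001, 1.0, -0.0, 0.003]
contact_force: [0.5, -0.0, 0.1]
gripper_width: 0.601
grasp_force: 0.0
```

```bash
python3 - <<'E'
from h import *
save('side','d9'); save('wrist','w9'); save('scene','s9'); o=get_obs(); print(o['eef_pos'],o['contact_force'],o['t'])
L=[]
for n,s in(('w9',1),('s9',1),('d9',1)):
    u=w2px(n,[.458,-.206,.09]).astype(int); I=cv2.imread(f'pics/{n}.png'); y=min(max(u[1]-50,0),380); L.append(cv2.resize(I[y:y+100,u[0]-65:u[0]+65],(390,300),interpolation=2)); print(n,u, w2px(n,[.458,-.206,.114]))
cv2.imwrite('pics/c9.png',np.vstack([np.hstack(L[:2]),np.hstack([L[2],L[2]*0])]))
E
```

```text
[ 0.45717581 -0.20546573  0.21900116] [ 0.04486233  1.08456249 -0.75022256] 14.5
w9 [322 230] [322.08595253 238.29651964]
s9 [344 244] [344.10532934 234.4108886 ]
d9 [323 243] [324.01918524 232.68830811]
```

View pics/c9.png

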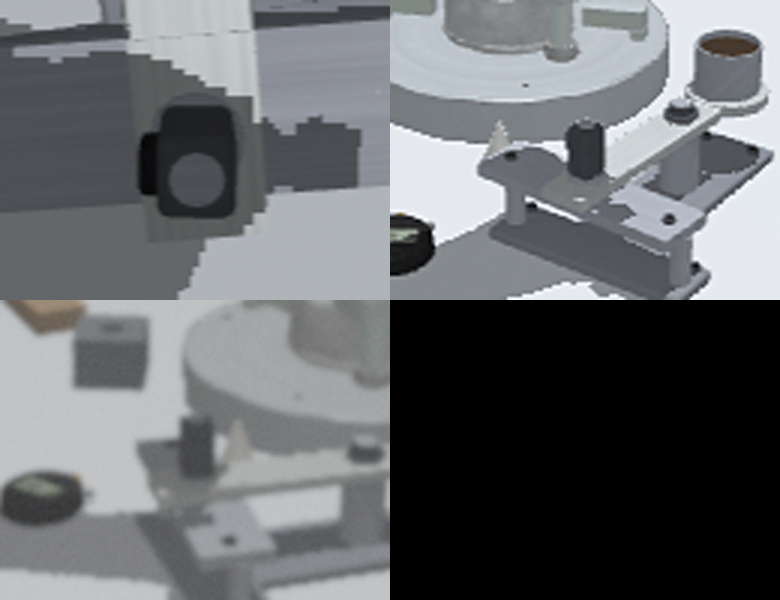

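The pin stands upright with its collar on the arm, at about (197,165) in the wrist crop. The button stands about 5 mm out on the left, and nothing else has moved. Now I hand in.

```bash
python3 -c "from station import hand_in; print(hand_in())"
```

```text
the job is handed in; nothing more can be done
None
```

The job is handed in: the pin is fully home through the swing arm and plate, pressed with about 8 N. It stands upright with its button sprung out, and the gripper is clear of it.

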